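# Line up the shakers by height

### The job

Stand the four steel shakers upright in the four recesses of the grey board, one in each, in order of height: the tallest in the recess at the kitchen timer's end, stepping down to the shortest at the foil cups' end. Leave the timer and the foil cups standing where they are.

Things in the scene. Friction and masses are not known exactly. Their poses are not given: they have to be found in the camera images.
- shaker_a: loose round steel shaker with a perforated lid, the tallest and widest of four that look alike but for size: 104 mm high, 52 mm diameter, straight wall (the lid's rim is 1.5 mm smaller in radius, the top 11 mm). It stands upright; origin at the centre of its underside, z up along its axis
- shaker_b: loose round steel shaker with a perforated lid, the second tallest of four that look alike but for size: 86 mm high, 48 mm diameter, straight wall (the lid's rim is 1.5 mm smaller in radius, the top 11 mm). It stands upright; origin at the centre of its underside, z up along its axis
- shaker_c: loose round steel shaker with a perforated lid, the second shortest of four that look alike but for size: 68 mm high, 44 mm diameter, straight wall (the lid's rim is 1.5 mm smaller in radius, the top 11 mm). It stands upright; origin at the centre of its underside, z up along its axis
- shaker_d: loose round steel shaker with a perforated lid, the shortest and narrowest of four that look alike but for size: 50 mm high, 40 mm diameter, straight wall (the lid's rim is 1.5 mm smaller in radius, the top 11 mm). It stands upright; origin at the centre of its underside, z up along its axis
- rack: fixed low grey plastic board, 84 x 318 x 16 mm, lying on the worktop, with four round recesses 68 mm across and 8 mm deep in one row along its length. Origin at the centre of its underside; y runs along the row, z up. Recess centres at y = -117, -39, +39 and +117 mm, x = 0; recess floors at z = 8 mm, the board's top at z = 16 mm
- timer: wind-up kitchen timer, a squarish white body 62 x 62 mm with a red dial knob on top, 42 mm high in all; stands loose on the worktop off one end of the board (either end), centred on the row's line about 200 mm from the board's centre; origin at the centre of its underside. It marks the tall end; not to be moved
- cups: stack of fluted silver foil cups, open at the top, 60 mm diameter, 49 mm high; stands loose on the worktop off the other end of the board, about 200 mm from the board's centre; origin at the centre of its underside. It marks the short end; not to be moved
Not all that is in view belongs to the job. What is shaped like the shaker_b but blue is not meant.

How it is judged:
By the outcome, as a careful person would: the job done as asked, in the order asked, and still so for the second after the job is handed in, with the robot touching nothing.
It also fails if it takes over 102 s, if anything falls off the work surface, if the arm or the gripper's body presses on something with over 40 N, if the wrist force passes 120 N, or if a joint passes its speed limit or range.

### The arm

A 7-joint arm with a two-finger parallel gripper is mounted at the origin on a cart in front of the work surface, level with it; the furniture and walls round the work are solid. World frame = base frame: x ahead of the robot, y to its left, z up, the work surface at z = 0. Lengths are in m, angles in rad, forces in N, time in s.
With the tool pointing down it reaches from about 0.4 to 0.9 m from the base axis. Payload 5.5 kg.
Tool frame: the origin (TCP) lies between the finger pads; the fingertips stand arm.tips_ahead ahead of it and the grasp point (between the pads) lies 5 mm behind it (arm.tips_ahead is the distance from the TCP to the fingertips, in m); z points along the fingers, y is the line along which they close (so a half turn about z gives the same grasp; the last joint's range is limited). The gripper opens to 85 mm and grips with 20 to 120 N. Pads are 22 mm wide; open, the fingers measure 114 mm over their backs; the gripper's body (76 mm by 85 mm) begins 54 mm behind the grasp point. The pads swing forward as they close: fully open they stand 13 mm farther back than shut.
Start: joints at [-1.062, 0.501, -0.427, 1.55, 0.221, 1.138, -0.21], TCP at [0.158, 0.63, 0.245] pointing down, gripper open.
Joint ranges: [-2.88, 2.88], [-0.31, 2.03], [-1.54, 1.56], [0.2, 2.42], [-1.41, 4.55], [0.19, 2.02], [-2.57, 2.57]. Speed limits (rad/s): [2.57, 2.57, 3.14, 3.14, 3.14, 3.14, 3.14].

### API

Orientations are given as a unit quaternion [w, x, y, z].
In Python, from plant import arm gives the robot as it stands.
- The arm moves only by the tool jog_arm, never from a script. Its argument "steps" is text: rows parted by semicolons, each of 7 numbers parted by spaces: the turn, a rotation vector about the tool's x, y, z in rad, then the shift along the tool's x, y, z in mm, then the finger opening in mm, from 0 to 85.4. In form: rx ry rz tx ty tz claw; .... A call has exactly 8 rows; each row shifts and turns the commanded pose from where the row before left it, along the tool's axes as they then stand; what a row does not reach is not made up. A row lasts 1/12 s, in which the tool goes at most 41.7 mm and 7.16 degrees, less where a joint would pass 70% of its speed; a pose out of reach is approached as far as the arm can. A call with a gripper value outside its range is refused whole. The fingers move at their own pace and stop on an object; "force" is the grip in N (left out, the last holds). Time passes only in rows, so rows that do not move let the fingers close, or fill a call up. It gives the time, the measured TCP pose, the force, the opening and the grip force at its end, in the units of the state.
- arm.read_state(): the state, without advancing time (a new reading comes with each control period).
- arm.camera(name): name is "scene" or "top"; returns (picture, depth): 480x640x3 uint8, red, green, blue; 480x640 float32, m along the optical axis (not along the pixel's ray), 0 where there is no reading.
- arm.camera_info(name): a dict with "camera_matrix" (3x3 intrinsics, pixels), "rvec" (rotation vector, rad) and "tvec" (3), from world to camera coordinates, as OpenCV has them. Camera axes: x right, y down, z forward; pixel columns grow to the right and rows downward; lengths in m; the calibration is good to about 2 mm. A picture is of the moment at which its call begins. camera_info takes no time and is no camera call.
- arm.sign_off(): hands the job in; it is judged then, once.
Trained networks look in the newest picture that a camera, given by its name, has taken for a name from the list of things; names that differ only in an ending like _2 or _b are one class to them, and where a whole thing is asked for, a point or a joint stands for the part that bears it (a point fixed in the world has none). Each returns a list of dicts, best first, with "p" (0 to 1); they miss things now and then, are a little off and sometimes report something else, mostly with a low value. They report only what shows in the picture. A call takes as long as a camera call. They do not tell look-alikes from the thing itself.
- arm.cut_out(target, camera): "pixels" (480x640 bool, what is visible of it) and "extent" ([left, top, width, height] in pixels, round what is visible of it).
- arm.tip_of(target, camera): "centre" ([column, row] in pixels: a listed point, or the origin of a listed thing).
The state is a dict: "t": time; "joint_pos": joint angles; "qd": joint speeds; "joint_torque": joint torques, N m; "tcp_pos": TCP position; "tool_rot": TCP orientation; "force": force on the tool from outside, world axes, zero at the start; "moment": the same for the moment, N m; "gripper_width": opening from 0.0 (shut) to 1.0 (fully open); "finger_force": force on a finger pad.
Only numpy, scipy, OpenCV 4.12 (cv2) and the standard library are available. Lean on these libraries where they do the work, as an engineer would, in place of code of your own. Each camera call takes 0.05 s, during which the arm holds its last target. There are 200 camera calls.

## Working session

There is one attempt and no reset: what is moved stays moved. The work goes in short steps, Python scripts to look and compute and a tool call to move; the robot and the scene stay as the last step left them, time stands still between calls to the robot, and variables do not carry over. Pictures are saved under pics/ and viewed, at most 14 in all, crops included, and the job is handed in when it is done.

Besides the shell and the picture viewer there is one more tool, called after "Call:" by a JSON object that holds its "fn" and its "kwargs", one argument or row to a line. jog_arm: Moves the arm, as the interface text tells. Its arguments: {"type":"object","properties":{"steps":{"type":"string"},"force":{"type":"number"}},"required":["steps"]}

```bash
ls; mkdir -p pics; cat > h.py <<'E'
import numpy as np, cv2
from plant import arm
def world(cam,depth,mask):
    i=arm.camera_info(cam);K=np.array(i["camera_matrix"]);R=cv2.Rodrigues(np.array(i["rvec"],float))[0];t=np.array(i["tvec"]).ravel()
    v,u=np.nonzero(mask&(depth>0));z=depth[v,u]
    P=np.stack([(u-K[0,2])/K[0,0]*z,(v-K[1,2])/K[1,1]*z,z],1)
    return (P-t)@R,u,v
E
python3 - <<'E'
from h import *
print(arm.tips_ahead, arm.read_state())
for c in("scene","top"):
    p,d=arm.camera(c);cv2.imwrite(f"pics/{c}0.png",p[:,:,::-1]);np.save(f"{c}0.npy",d)
    for n in("shaker_a","rack","timer","cups"):
        for r in arm.cut_out(n,c):
            if r["p"]<.2: continue
            P,u,v=world(c,d,r["pixels"]);
            zt=np.percentile(P[:,2],97);T=P[P[:,2]>zt-.006]
            print(c,n,round(r["p"],2),r["extent"],"ztop",zt.round(3),"min",T.min(0).round(3),"max",T.max(0).round(3),"mid",((T.min(0)+T.max(0))/2).round(3))
E
```

```text
pics
0.014 {'t': 0.0, 'joint_pos': array([-1.06176602,  0.50187238, -0.42679404,  1.55146087,  0.22082961,
        1.138266  , -0.2103056 ]), 'qd': array([ 0.00083393,  0.00052289,  0.00120233,  0.00118682, -0.00043953,
        0.0011261 ,  0.00054325]), 'joint_torque': array([ 1.04128994e-03, -5.69504249e+01, -5.81630275e+00, -2.80952561e+01,
        1.05568508e-02,  1.19483253e-02, -6.51363337e-06]), 'tcp_pos': array([0.15807183, 0.62980431, 0.24423965]), 'tool_rot': array([-1.45535596e-04,  1.22572908e-01,  9.92459036e-01, -9.60507621e-04]), 'force': array([ 0.46328405, -1.32395316, -0.19618208]), 'moment': array([-0.0504041 , -0.00466501,  0.00854898]), 'finger_force': 0.0, 'gripper_width': 1.0002802533383257}
scene shaker_a 0.98 [421.3, 286.8, 20.7, 30.4] ztop 0.069 min [ 0.443 -0.371  0.063] max [ 0.483 -0.334  0.073] mid [ 0.463 -0.353  0.068]
scene shaker_a 0.71 [389.5, 255.4, 16.6, 22.3] ztop 0.051 min [ 0.51  -0.261  0.045] max [ 0.549 -0.227  0.053] mid [ 0.53  -0.244  0.049]
scene shaker_a 0.7 [278.8, 230.2, 17.2, 34.5] ztop 0.087 min [ 0.413 -0.018  0.081] max [0.454 0.0
[... 1185 characters left out ...]
 [0.458 0.026 0.092] mid [0.437 0.005 0.087]
top shaker_a 0.58 [397.3, 280.1, 34.3, 26.9] ztop 0.106 min [ 0.413 -0.228  0.1  ] max [ 0.459 -0.183  0.108] mid [ 0.436 -0.206  0.104]
top rack 0.84 [187.7, 188.5, 154.3, 66.5] ztop 0.019 min [ 0.522 -0.069  0.013] max [0.651 0.254 0.023] mid [0.587 0.092 0.018]
top timer 0.94 [343.6, 216.7, 31.6, 34.0] ztop 0.043 min [ 0.554 -0.12   0.037] max [ 0.573 -0.102  0.046] mid [ 0.564 -0.111  0.042]
top cups 0.78 [149.3, 190.6, 30.4, 29.4] ztop 0.049 min [0.594 0.261 0.043] max [0.651 0.319 0.054] mid [0.623 0.29  0.048]
top cups 0.47 [345.7, 213.1, 30.9, 37.2] ztop 0.043 min [ 0.554 -0.12   0.037] max [ 0.573 -0.102  0.046] mid [ 0.564 -0.111  0.042]
```

```bash
python3 - <<'E'
import cv2,numpy as np
a=cv2.imread("pics/scene0.png")[140:360,200:480];b=cv2.imread("pics/top0.png")[140:360,130:530]
cv2.imwrite("pics/c1.png",cv2.resize(a,None,fx=2.7,fy=2.7));cv2.imwrite("pics/c2.png",cv2.resize(b,None,fx=2,fy=2))
from h import *
# rack top fit
d=np.load("top0.npy");P,u,v=world("top",d,np.ones_like(d,bool))
m=(P[:,2]>.010)&(P[:,2]<.025)&(P[:,0]>.48)&(P[:,0]<.7)&(P[:,1]>-.11)&(P[:,1]<.28)
print(cv2.minAreaRect((P[m][:,:2]*1000).astype(np.float32)))
# all clusters above z .03
M=np.zeros(d.shape,np.uint8);k=(P[:,2]>.03)&(P[:,0]>.3)&(P[:,0]<1);M[v[k],u[k]]=1
n,L=cv2.connectedComponents(M)
for i in range(1,n):
    s=L[v,u]==i
    if s.sum()>60: Q=P[s];print(s.sum(),Q.min(0).round(3),Q.max(0).round(3))
for c in("top","scene"):
    I=arm.camera_info(c);R=cv2.Rodrigues(np.array(I["rvec"],float))[0];print(c,(-R.T@np.array(I["tvec"]).ravel()).round(3))
E
```

```text
((610.851806640625, 84.43651580810547), (394.8443908691406, 167.5159912109375), 87.53567504882812)
28446 [ 0.62  -0.731  0.03 ] [1.    0.392 0.261]
115 [ 0.976 -0.242  0.03 ] [ 1.    -0.176  0.035]
222 [ 0.933 -0.431  0.03 ] [ 0.999 -0.336  0.036]
9409 [ 0.461 -0.683  0.03 ] [ 0.698 -0.494  0.107]
395 [0.593 0.261 0.03 ] [0.652 0.32  0.054]
96 [ 0.552 -0.121  0.03 ] [ 0.573 -0.1    0.046]
314 [ 0.514 -0.261  0.03 ] [ 0.552 -0.223  0.055]
497 [ 0.445 -0.373  0.03 ] [ 0.489 -0.331  0.074]
517 [ 0.421 -0.128  0.031] [ 0.467 -0.081  0.09 ]
742 [ 0.411 -0.23   0.03 ] [ 0.462 -0.18   0.108]
485 [ 0.415 -0.018  0.061] [0.46  0.028 0.092]
top [ 0.419 -0.017  0.92 ]
scene [-0.404 -0.592  0.964]
```

View pics/c1.png

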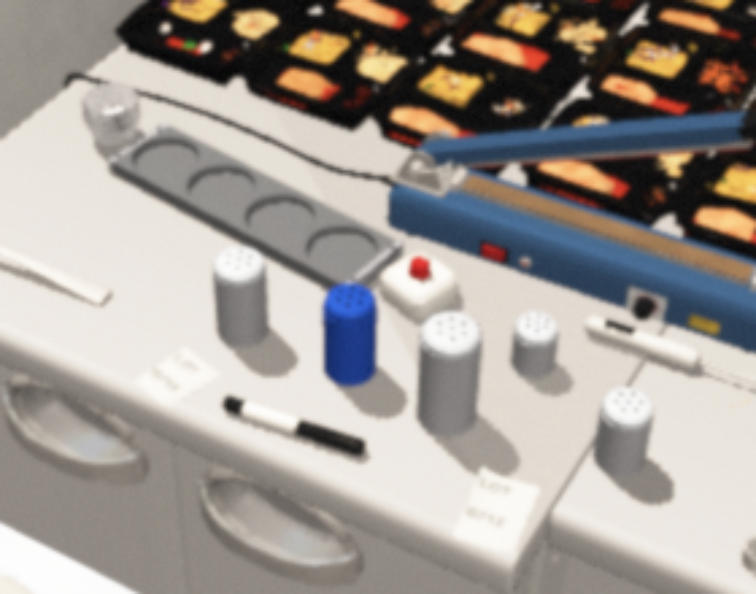

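View pics/c2.png

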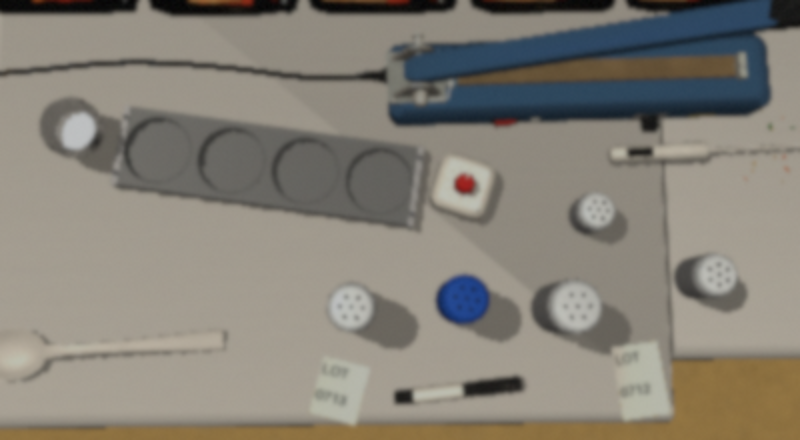

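The scene crop shows four steel shakers and one blue one. In the top crop the steel ones are at about (350,307) b, (575,307) a, (597,211) d and (717,274) c. The blue one is at (463,299). The timer (465,185) is at the board's −y end and the cups (78,130) at its +y end. Next I fit the board.

```bash
cat > rk.py <<'E'
from h import *
def rect(c):
    p,d=arm.camera(c);r=arm.cut_out("rack",c)[0];P,u,v=world(c,d,cv2.dilate(r["pixels"].astype(np.uint8),np.ones((3,3)))>0)
    k=(P[:,2]>.014)&(P[:,2]<.024);Q=P[k,:2]
    a=np.array([.059,.401]);a/=np.linalg.norm(a)
    for _ in range(3):
        n=np.array([a[1],-a[0]]);s=Q@a;w=Q@n
        # edge fits: per-bin extremes
        b=np.linspace(np.percentile(s,8),np.percentile(s,92),25);lo=[];hi=[]
        for i in range(24):
            m=(s>b[i])&(s<b[i+1])
            lo.append(np.percentile(w[m],2));hi.append(np.percentile(w[m],98))
        bc=(b[1:]+b[:-1])/2;sl=(np.polyfit(bc,lo,1)[0]+np.polyfit(bc,hi,1)[0])/2
        a=a+sl*n;a/=np.linalg.norm(a)
    n=np.array([a[1],-a[0]]);s=Q@a;w=Q@n
    e=np.percentile(s,[.5,99.5]);f=[np.median(lo),np.median(hi)]
    return a,e[1]-e[0],f[1]-f[0],a*e.mean()+n*np.mean(f)
for c in("top","scene"):
    a,L,W,m=rect(c);print(c,a.round(3),L.round(3),W.round(3),m.round(4))
    for q in(-.117,-.039,.039,.117):print((m+q*a).round(3))
E
python3 rk.py
```

```text
top [0.145 0.989] 0.316 0.083 [0.5866 0.0924]
[ 0.57  -0.023]
[0.581 0.054]
[0.592 0.131]
[0.604 0.208]
scene [0.144 0.99 ] 0.333 0.084 [0.5828 0.0834]
[ 0.566 -0.032]
[0.577 0.045]
[0.588 0.122]
[0.6   0.199]
```

Call:
{"fn": "jog_arm", "kwargs": {
  "steps": "0 0 0.12 0 0 -20 85;0 0 0.12 0 0 -20 85;0 0 0.12 0 0 0 85;0 0 0.12 0 0 0 85;0 0 0.12 0 0 0 85;0 0 0.12 0 0 0 85;0 0 0.12 0 0 0 85;0 0 0.12 0 0 0 85",
  "force": 40
}}

```text
t: 1.37
tcp_pos: [0.1581, 0.6305, 0.2853]
tool_rot: [-0.0, 0.569, 0.822, 0.0]
force: [0.2, 0.5, -0.4]
gripper_width: 0.999
finger_force: 0.0
```

Call:
{"fn": "jog_arm", "kwargs": {
  "steps": "0 0 0.126 0 0 0 85;0 0 0.126 0 0 0 85;0 0 0.126 0 0 0 85;0 0 0.127 0 0 0 85;0 0 0 -20 20 0 85;0 0 0 -27 27 0 85;0 0 0 -27 27 0 85;0 0 0 -27 27 0 85"
}}

```text
t: 2.03
tcp_pos: [0.245, 0.5156, 0.2852]
tool_rot: [-0.0, 0.753, 0.658, 0.0]
force: [0.3, 0.2, 0.5]
gripper_width: 0.993
finger_force: 0.0
```

Call:
{"fn": "jog_arm", "kwargs": {
  "steps": "0 0 0 -27 27 0 85;0 0 0 -27 27 0 85;0 0 0 -27 27 0 85;0 0 0 -27 27 0 85;0 0 0 -27 27 0 85;0 0 0 -27 27 0 85;0 0 0 -27 27 0 85;0 0 0 -27 27 0 85"
}}

```text
t: 2.7
tcp_pos: [0.4304, 0.2722, 0.2857]
tool_rot: [-0.0, 0.753, 0.658, 0.0]
force: [0.1, 0.6, 0.8]
gripper_width: 0.998
finger_force: 0.0
```

```bash
cat > to.py <<'E'
import sys
from h import *
s=arm.read_state();from scipy.spatial.transform import Rotation as Ro
q=s["tool_rot"];R=Ro.from_quat([q[1],q[2],q[3],q[0]]);t=np.array(list(map(float,sys.argv[1:4])))
G=Ro.from_matrix(np.array([[.145,.989,0],[.989,-.145,0],[0,0,-1]]).T)
print("t",round(s["t"],2),"tcp",s["tcp_pos"].round(4),"tool shift mm",(R.inv().apply(t-s["tcp_pos"])*1000).round(1),"turn",(R.inv()*G).as_rotvec().round(3),"q",s["joint_pos"].round(2),"F",s["force"].round(1),"w",round(s["gripper_width"]*85.4,1),s["finger_force"])
E
python3 to.py .434 -.206 .23
```

```text
t 2.7 tcp [0.4304 0.2722 0.2857] tool shift mm [-473.4   67.7   55.4] turn [ 0.001 -0.001  0.011] q [-0.68  0.18  0.08  1.87 -0.02  1.1  -0.74] F [0.1 0.6 0.8] w 85.3 0.0
```

Call:
{"fn": "jog_arm", "kwargs": {
  "steps": "0 0 0.01 -33 5 4 85;0 0 0 -33 5 4 85;0 0 0 -33 5 4 85;0 0 0 -33 5 4 85;0 0 0 -33 5 4 85;0 0 0 -33 5 4 85;0 0 0 -33 5 4 85;0 0 0 -33 5 4 85"
}}

```text
t: 3.37
tcp_pos: [0.4312, 0.0053, 0.2535]
tool_rot: [0.0, 0.756, 0.654, 0.001]
force: [0.7, -0.2, 0.2]
gripper_width: 0.994
finger_force: 0.0
```

Call:
{"fn": "jog_arm", "kwargs": {
  "steps": "0 0 0 -33 5 4 85;0 0 0 -33 5 4 85;0 0 0 -33 4 4 85;0 0 0 -33 4 4 85;0 0 0 -33 4 4 85;0 0 0 -20 4 4 85;0 0 0 0 0 0 85;0 0 0 0 0 0 85"
}}

```text
t: 4.03
tcp_pos: [0.4301, -0.1811, 0.2292]
tool_rot: [-0.0, 0.757, 0.653, -0.0]
force: [0.5, 1.1, -0.3]
gripper_width: 0.996
finger_force: 0.0
```

```bash
python3 to.py .434 -.206 .06
```

```text
t 4.03 tcp [ 0.4301 -0.1811  0.2292] tool shift mm [-24.1   7.6 169.2] turn [-0.     0.    -0.002] q [-0.09  0.17  0.48  2.04 -0.1   0.96  0.29] F [ 0.5  1.1 -0.3] w 85.1 0.0
```

Call:
{"fn": "jog_arm", "kwargs": {
  "steps": "0 0 0 -12 4 10 85;0 0 0 -12 4 10 85;0 0 0 0 0 30 85;0 0 0 0 0 30 85;0 0 0 0 0 30 85;0 0 0 0 0 30 85;0 0 0 0 0 20 85;0 0 0 0 0 9 85"
}}

```text
t: 4.7
tcp_pos: [0.4336, -0.2023, 0.0578]
tool_rot: [-0.002, 0.756, 0.655, -0.001]
force: [-0.3, -0.5, 0.1]
gripper_width: 0.995
finger_force: 0.0
```

```bash
python3 to.py .434 -.206 .06; python3 - <<'E'
from h import *
p,d=arm.camera("top");q,e=arm.camera("scene")
cv2.imwrite("pics/g1.png",cv2.resize(np.hstack([p[200:360,330:530],q[200:360,300:500]])[:,:,::-1],None,fx=2,fy=2))
E
```

```text
t 4.7 tcp [ 0.4336 -0.2023  0.0578] tool shift mm [-3.6  0.9 -2.2] turn [-0.004 -0.002  0.003] q [ 0.06  0.49  0.39  2.12 -0.32  0.59  0.53] F [-0.3 -0.5  0.1] w 85.0 0.0
```

View pics/g1.png

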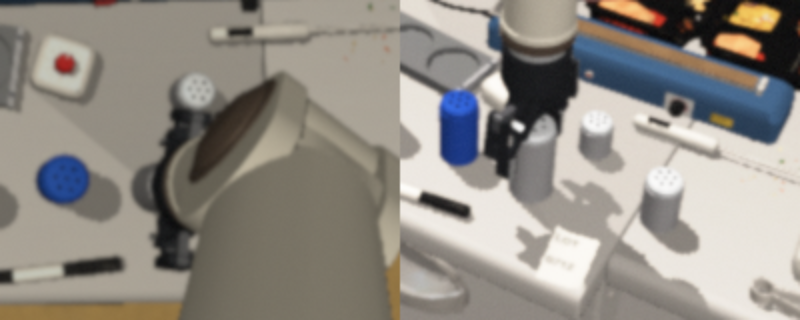

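The fingers straddle shaker a (scene half, about 533,165), and nothing else is touched. I close now.

Call:
{"fn": "jog_arm", "kwargs": {
  "steps": "0 0 0 -3 0 0 85;0 0 0 0 0 0 40;0 0 0 0 0 0 40;0 0 0 0 0 0 40;0 0 0 0 0 0 40;0 0 0 0 0 0 40;0 0 0 0 0 0 40;0 0 0 0 0 0 40",
  "force": 40
}}

```text
t: 5.47
tcp_pos: [0.4356, -0.2084, 0.0617]
tool_rot: [0.001, 0.756, 0.654, 0.001]
force: [-1.0, 0.7, 6.6]
gripper_width: 0.602
finger_force: 40.4
```

Call:
{"fn": "jog_arm", "kwargs": {
  "steps": "0 0 0 0 0 -5 40;0 0 0 0 0 -15 40;0 0 0 0 0 -20 40;0 0 0 0 0 -20 40;0 0 0 0 0 -20 40;0 0 0 0 0 -20 40;0 0 0 0 0 -20 40;0 0 0 0 0 0 40"
}}

```text
t: 6.13
tcp_pos: [0.4364, -0.209, 0.1841]
tool_rot: [0.003, 0.757, 0.654, 0.002]
force: [1.0, 0.0, -1.8]
gripper_width: 0.601
finger_force: 42.4
```

```bash
python3 to.py .568 -.024 .18
```

```text
t 6.13 tcp [ 0.4364 -0.209   0.1841] tool shift mm [202.1 103.4   4.7] turn [0.006 0.    0.   ] q [-0.04  0.27  0.5   2.05 -0.17  0.86  0.41] F [ 1.   0.  -1.8] w 51.3 42.42880046367645
```

Call:
{"fn": "jog_arm", "kwargs": {
  "steps": "0 0 0 15 7 0 40;0 0 0 27 14 0 40;0 0 0 30 16 0 40;0 0 0 30 16 0 40;0 0 0 30 16 0 40;0 0 0 30 16 0 40;0 0 0 25 12 0 40;0 0 0 15 6 0 40"
}}

```text
t: 6.8
tcp_pos: [0.5667, -0.0189, 0.1795]
tool_rot: [-0.001, 0.755, 0.656, 0.0]
force: [0.4, -0.0, -2.2]
gripper_width: 0.598
finger_force: 42.4
```

Call:
{"fn": "jog_arm", "kwargs": {
  "steps": "0 0 0 0 0 20 40;0 0 0 0 0 20 40;0 0 0 0 0 20 40;0 0 0 0 0 10 40;0 0 0 0 0 5 40;0 0 0 0 0 0 40;0 0 0 0 0 0 40;0 0 0 0 0 0 40"
}}

```text
t: 7.47
tcp_pos: [0.5663, -0.0233, 0.1064]
tool_rot: [0.001, 0.757, 0.654, 0.001]
force: [0.0, 0.2, -1.4]
gripper_width: 0.6
finger_force: 42.3
```

```bash
python3 to.py .568 -.024 .071; python3 - <<'E'
from h import *
q,e=arm.camera("scene")
cv2.imwrite("pics/g2.png",cv2.resize(q[150:310,220:420][:,:,::-1],None,fx=3,fy=3))
E
```

```text
t 7.47 tcp [ 0.5663 -0.0233  0.1064] tool shift mm [-0.4  1.7 35.4] turn [ 0.002 -0.     0.   ] q [-0.29  0.52  0.36  1.89 -0.25  0.77  0.06] F [ 0.   0.2 -1.4] w 51.2 42.330620884895325
```

View pics/g2.png

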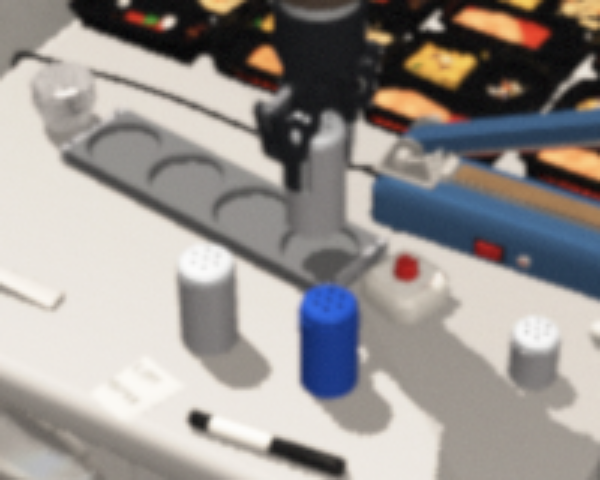

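Shaker a hangs over the timer-end recess (about 318,245) and is upright. I lower and release.

Call:
{"fn": "jog_arm", "kwargs": {
  "steps": "0 0 0 0 1 10 40;0 0 0 0 1 10 40;0 0 0 0 0 8 40;0 0 0 0 0 4 40;0 0 0 0 0 2 40;0 0 0 0 0 0 40;0 0 0 0 0 0 40;0 0 0 0 0 0 40"
}}

```text
t: 8.18
tcp_pos: [0.5677, -0.0234, 0.0715]
tool_rot: [0.0, 0.756, 0.654, 0.0]
force: [-0.3, 0.6, -1.6]
gripper_width: 0.603
finger_force: 42.3
```

```bash
python3 to.py .568 -.024 .07
```

```text
t 8.18 tcp [ 0.5677 -0.0234  0.0715] tool shift mm [-0.6  0.3  1.5] turn [ 0.    -0.     0.001] q [-0.27  0.57  0.34  1.9  -0.28  0.71  0.08] F [-0.3  0.6 -1.6] w 51.5 42.29038596153259
```

Call:
{"fn": "jog_arm", "kwargs": {
  "steps": "0 0 0 0 0 1.5 40;0 0 0 0 0 0 40;0 0 0 0 0 0 56;0 0 0 0 0 0 62;0 0 0 0 0 0 75;0 0 0 0 0 0 80;0 0 0 0 0 0 80;0 0 0 0 0 -5 80"
}}

```text
t: 8.85
tcp_pos: [0.5668, -0.0232, 0.0742]
tool_rot: [-0.001, 0.756, 0.654, -0.001]
force: [-0.2, -0.1, -0.5]
gripper_width: 0.937
finger_force: 0.0
```

Call:
{"fn": "jog_arm", "kwargs": {
  "steps": "0 0 0 0 0 -20 80;0 0 0 0 0 -25 80;0 0 0 0 0 -25 80;0 0 0 0 0 -25 80;0 0 0 0 0 -20 80;0 0 0 0 0 -10 80;0 0 0 0 0 0 80;0 0 0 0 0 0 80"
}}

```text
t: 9.52
tcp_pos: [0.5674, -0.0231, 0.1998]
tool_rot: [0.0, 0.756, 0.654, 0.0]
force: [0.6, 0.2, -0.3]
gripper_width: 0.935
finger_force: 0.0
```

```bash
python3 to.py .435 .004 .18
```

```text
t 9.52 tcp [ 0.5674 -0.0231  0.1998] tool shift mm [   7.7 -135.    19.7] turn [ 0.    -0.     0.001] q [-0.33  0.39  0.4   1.83 -0.18  0.96  0.01] F [ 0.6  0.2 -0.3] w 79.8 0.0
```

Call:
{"fn": "jog_arm", "kwargs": {
  "steps": "0 0 0 1 -15 0 80;0 0 0 1 -25 0 80;0 0 0 2 -28 0 80;0 0 0 2 -28 0 80;0 0 0 2 -24 0 80;0 0 0 0 -15 0 80;0 0 0 0 0 10 80;0 0 0 0 0 10 80"
}}

```text
t: 10.18
tcp_pos: [0.4345, 0.0045, 0.1786]
tool_rot: [-0.0, 0.756, 0.654, 0.0]
force: [0.5, -1.0, -0.1]
gripper_width: 0.938
finger_force: 0.0
```

```bash
python3 to.py .435 .004 .05
```

```text
t 10.18 tcp [0.4345 0.0045 0.1786] tool shift mm [ -0.5   0.6 128.6] turn [-0.    -0.     0.002] q [-0.44  0.18  0.41  2.15 -0.1   0.82 -0.12] F [ 0.5 -1.  -0.1] w 80.1 0.0
```

Call:
{"fn": "jog_arm", "kwargs": {
  "steps": "0 0 0 0 0 20 80;0 0 0 0 0 25 80;0 0 0 0 0 25 80;0 0 0 0 0 25 80;0 0 0 0 0 20 80;0 0 0 0 0 12 80;0 0 0 0 0 0 80;0 0 0 0 0 0 80"
}}

```text
t: 10.85
tcp_pos: [0.4344, 0.0033, 0.051]
tool_rot: [-0.001, 0.757, 0.654, -0.002]
force: [-0.0, 0.2, 0.2]
gripper_width: 0.935
finger_force: 0.0
```

Call:
{"fn": "jog_arm", "kwargs": {
  "steps": "0 0 0 0 0 0 38;0 0 0 0 0 0 38;0 0 0 0 0 0 38;0 0 0 0 0 0 38;0 0 0 0 0 0 38;0 0 0 0 0 0 38;0 0 0 0 0 0 38;0 0 0 0 0 0 38"
}}

```text
t: 11.52
tcp_pos: [0.4362, 0.0042, 0.0537]
tool_rot: [0.001, 0.756, 0.654, 0.001]
force: [0.3, -0.8, 7.1]
gripper_width: 0.553
finger_force: 41.0
```

Call:
{"fn": "jog_arm", "kwargs": {
  "steps": "0 0 0 0 0 -5 38;0 0 0 0 0 -15 38;0 0 0 0 0 -20 38;0 0 0 0 0 -20 38;0 0 0 0 0 -20 38;0 0 0 0 0 -15 38;0 0 0 0 0 0 38;0 0 0 0 0 0 38"
}}

```text
t: 12.18
tcp_pos: [0.4352, 0.0045, 0.1483]
tool_rot: [0.0, 0.756, 0.654, 0.001]
force: [-1.2, -0.7, -2.1]
gripper_width: 0.55
finger_force: 41.5
```

```bash
python3 to.py .579 .053 .15
```

```text
t 12.18 tcp [0.4352 0.0045 0.1483] tool shift mm [ 68.7 135.4  -1.5] turn [ 0.001 -0.001  0.001] q [-0.43  0.24  0.41  2.18 -0.14  0.75 -0.08] F [-1.2 -0.7 -2.1] w 47.0 41.469833850860596
```

Call:
{"fn": "jog_arm", "kwargs": {
  "steps": "0 0 0 20 5 -5 38;0 0 0 25 18 -5 38;0 0 0 18 24 0 38;0 0 0 6 26 0 38;0 0 0 0 26 0 38;0 0 0 0 22 0 38;0 0 0 0 14 0 38;0 0 0 0 0 0 38"
}}

```text
t: 12.85
tcp_pos: [0.5803, 0.0521, 0.1559]
tool_rot: [0.0, 0.757, 0.654, -0.001]
force: [-0.2, -0.3, -1.1]
gripper_width: 0.552
finger_force: 41.6
```

Call:
{"fn": "jog_arm", "kwargs": {
  "steps": "0 0 0 0 0 15 38;0 0 0 0 0 20 38;0 0 0 0 0 20 38;0 0 0 0 0 10 38;0 0 0 0 0 5 38;0 0 0 0 0 0 38;0 0 0 0 0 0 38;0 0 0 0 0 0 38"
}}

```text
t: 13.52
tcp_pos: [0.5793, 0.0529, 0.0887]
tool_rot: [0.0, 0.756, 0.654, 0.001]
force: [-0.4, 0.3, 0.3]
gripper_width: 0.551
finger_force: 41.6
```

```bash
python3 to.py .579 .053 .063; python3 - <<'E'
from h import *
q,e=arm.camera("scene")
cv2.imwrite("pics/g3.png",cv2.resize(q[150:310,220:420][:,:,::-1],None,fx=3,fy=3))
E
```

```text
t 13.52 tcp [0.5793 0.0529 0.0887] tool shift mm [ 0.  -0.3 25.7] turn [ 0.001 -0.     0.001] q [-0.39  0.56  0.33  1.86 -0.26  0.76 -0.07] F [-0.4  0.3  0.3] w 47.1 41.56727850437164
```

View pics/g3.png

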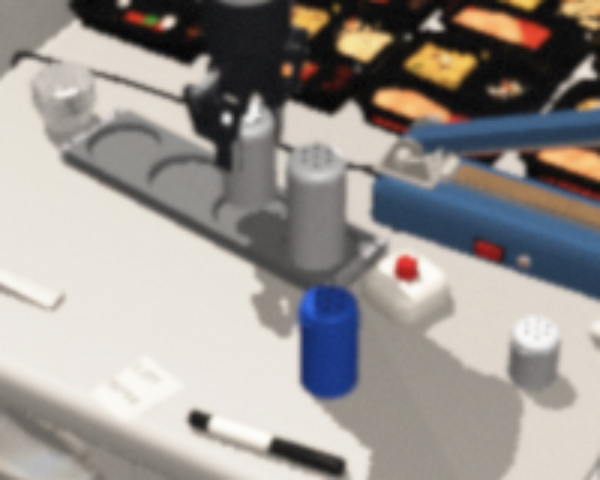

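Shaker a stands in its recess (about 315,215). Shaker b hangs over the next recess (about 250,165).

Call:
{"fn": "jog_arm", "kwargs": {
  "steps": "0 0 0 0 0 10 38;0 0 0 0 0 8 38;0 0 0 0 0 5 38;0 0 0 0 0 2.5 38;0 0 0 0 0 1 38;0 0 0 0 0 0 38;0 0 0 0 0 0 38;0 0 0 0 0 0 38"
}}

```text
t: 14.23
tcp_pos: [0.5778, 0.0529, 0.0616]
tool_rot: [-0.001, 0.756, 0.654, -0.001]
force: [-3.6, -0.2, 6.9]
gripper_width: 0.55
finger_force: 42.1
```

Call:
{"fn": "jog_arm", "kwargs": {
  "steps": "0 0 0 0 0 0 52;0 0 0 0 0 0 58;0 0 0 0 0 0 70;0 0 0 0 0 0 78;0 0 0 0 0 0 78;0 0 0 0 0 -5 78;0 0 0 0 0 -15 78;0 0 0 0 0 -20 78"
}}

```text
t: 14.9
tcp_pos: [0.5772, 0.0527, 0.1004]
tool_rot: [-0.001, 0.756, 0.654, -0.002]
force: [0.7, 0.7, 0.1]
gripper_width: 0.916
finger_force: 0.0
```

Call:
{"fn": "jog_arm", "kwargs": {
  "steps": "0 0 0 0 0 -25 78;0 0 0 0 0 -25 78;0 0 0 0 0 -25 78;0 0 0 0 0 -20 78;0 0 0 0 0 -10 78;0 0 0 0 0 0 78;0 0 0 0 0 0 78;0 0 0 0 0 0 78"
}}

```text
t: 15.57
tcp_pos: [0.5776, 0.053, 0.2049]
tool_rot: [-0.001, 0.756, 0.654, -0.001]
force: [0.7, -0.3, -1.3]
gripper_width: 0.913
finger_force: 0.0
```

```bash
python3 to.py .465 -.353 .19
```

```text
t 15.57 tcp [0.5776 0.053  0.2049] tool shift mm [-417.9  -52.8   15.3] turn [-0.002  0.001  0.001] q [-0.44  0.41  0.39  1.79 -0.18  0.98 -0.13] F [ 0.7 -0.3 -1.3] w 78.0 0.0
```

Call:
{"fn": "jog_arm", "kwargs": {
  "steps": "0 0 0 -15 -2 0 78;0 0 0 -28 -4 0 78;0 0 0 -33 -4 0 78;0 0 0 -33 -4 0 78;0 0 0 -33 -4 0 78;0 0 0 -33 -4 0 78;0 0 0 -33 -4 0 78;0 0 0 -33 -4 0 78"
}}

```text
t: 16.23
tcp_pos: [0.5118, -0.1836, 0.205]
tool_rot: [-0.001, 0.757, 0.654, -0.001]
force: [0.5, 0.4, -0.5]
gripper_width: 0.914
finger_force: 0.0
```

Call:
{"fn": "jog_arm", "kwargs": {
  "steps": "0 0 0 -33 -4 0 78;0 0 0 -33 -4 0 78;0 0 0 -33 -4 0 78;0 0 0 -33 -4 0 78;0 0 0 -28 -4 0 78;0 0 0 -17 -4 0 78;0 0 0 0 0 10 78;0 0 0 0 0 0 78"
}}

```text
t: 16.9
tcp_pos: [0.4617, -0.3537, 0.1936]
tool_rot: [-0.002, 0.758, 0.653, -0.001]
force: [0.4, 0.7, -0.8]
gripper_width: 0.919
finger_force: 0.0
```

```bash
python3 to.py .465 -.353 .036
```

```text
t 16.9 tcp [ 0.4617 -0.3537  0.1936] tool shift mm [  1.1   3.9 157.5] turn [-0.005 -0.001 -0.003] q [ 0.21  0.44  0.51  1.8  -0.26  0.97  0.68] F [ 0.4  0.7 -0.8] w 78.4 0.0
```

Call:
{"fn": "jog_arm", "kwargs": {
  "steps": "-0.005 0 -0.003 1 3 15 78;0 0 0 0 0 28 78;0 0 0 0 0 30 78;0 0 0 0 0 30 78;0 0 0 0 0 25 78;0 0 0 0 0 15 78;0 0 0 0 0 10 78;0 0 0 0 0 2 78"
}}

```text
t: 17.57
tcp_pos: [0.4674, -0.35, 0.0387]
tool_rot: [-0.001, 0.755, 0.656, 0.001]
force: [-0.3, -0.4, 0.7]
gripper_width: 0.914
finger_force: 0.0
```

```bash
python3 to.py .465 -.353 .036; python3 - <<'E'
from h import *
q,e=arm.camera("scene")
cv2.imwrite("pics/g4.png",cv2.resize(q[200:360,300:500][:,:,::-1],None,fx=3,fy=3))
E
```

```text
t 17.57 tcp [ 0.4674 -0.35    0.0387] tool shift mm [-3.3 -2.   2.7] turn [ 0.001 -0.003  0.005] q [ 0.29  0.66  0.4   1.87 -0.39  0.69  0.79] F [-0.3 -0.4  0.7] w 78.0 0.0
```

View pics/g4.png

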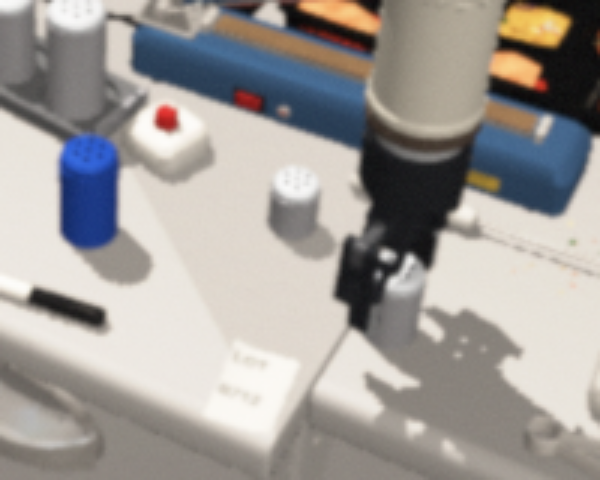

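The fingers straddle shaker c (about 395,310). Gripping.

Call:
{"fn": "jog_arm", "kwargs": {
  "steps": "0 0 0.004 -3 -1 0 78;0 0 0 0 0 0 34;0 0 0 0 0 0 34;0 0 0 0 0 0 34;0 0 0 0 0 0 34;0 0 0 0 0 0 34;0 0 0 0 0 0 34;0 0 0 0 0 0 34"
}}

```text
t: 18.28
tcp_pos: [0.4677, -0.3559, 0.0426]
tool_rot: [0.003, 0.757, 0.654, 0.002]
force: [-1.3, 0.1, 6.4]
gripper_width: 0.507
finger_force: 40.2
```

Call:
{"fn": "jog_arm", "kwargs": {
  "steps": "0 0 0 0 0 0 34;0 0 0 0 0 -5 34;0 0 0 0 0 -15 34;0 0 0 0 0 -25 34;0 0 0 0 0 -30 34;0 0 0 0 0 -30 34;0 0 0 0 0 -30 34;0 0 0 0 0 -15 34"
}}

```text
t: 18.95
tcp_pos: [0.4676, -0.3563, 0.1954]
tool_rot: [0.004, 0.757, 0.654, 0.002]
force: [0.7, -0.5, -0.3]
gripper_width: 0.504
finger_force: 41.0
```

```bash
python3 to.py .591 .130 .2
```

```text
t 18.95 tcp [ 0.4676 -0.3563  0.1954] tool shift mm [499.1  51.3  -4.9] turn [ 0.01   0.002 -0.001] q [ 0.21  0.44  0.52  1.79 -0.27  0.96  0.69] F [ 0.7 -0.5 -0.3] w 43.0 41.00399136543274
```

Call:
{"fn": "jog_arm", "kwargs": {
  "steps": "0.008 0 0 15 2 -5 34;0 0 0 28 3 0 34;0 0 0 34 4 0 34;0 0 0 34 4 0 34;0 0 0 34 4 0 34;0 0 0 34 4 0 34;0 0 0 34 4 0 34;0 0 0 34 4 0 34"
}}

```text
t: 19.62
tcp_pos: [0.531, -0.1132, 0.1966]
tool_rot: [-0.001, 0.757, 0.654, -0.001]
force: [0.7, -0.2, -1.0]
gripper_width: 0.504
finger_force: 41.0
```

Call:
{"fn": "jog_arm", "kwargs": {
  "steps": "0 0 0 34 3 0 34;0 0 0 34 3 0 34;0 0 0 34 3 0 34;0 0 0 34 3 0 34;0 0 0 34 3 0 34;0 0 0 34 3 0 34;0 0 0 30 3 0 34;0 0 0 18 1 0 34"
}}

```text
t: 20.28
tcp_pos: [0.5895, 0.1362, 0.1964]
tool_rot: [-0.002, 0.755, 0.655, -0.0]
force: [0.2, 0.6, -1.1]
gripper_width: 0.501
finger_force: 41.0
```

```bash
python3 to.py .591 .130 .08
```

```text
t 20.28 tcp [0.5895 0.1362 0.1964] tool shift mm [ -6.2   2.7 116.4] turn [-0.003 -0.002  0.004] q [-0.55  0.46  0.37  1.74 -0.2   0.99 -0.25] F [ 0.2  0.6 -1.1] w 42.8 40.98071873188019
```

Call:
{"fn": "jog_arm", "kwargs": {
  "steps": "0 0 0.003 0 0 0 34;0 0 0 0 0 10 34;0 0 0 0 0 25 34;0 0 0 0 0 25 34;0 0 0 0 0 25 34;0 0 0 0 0 20 34;0 0 0 0 0 10 34;0 0 0 0 0 0 34"
}}

```text
t: 20.95
tcp_pos: [0.5867, 0.1289, 0.0783]
tool_rot: [-0.002, 0.758, 0.652, -0.004]
force: [-0.4, -0.0, -1.4]
gripper_width: 0.5
finger_force: 40.9
```

```bash
python3 to.py .591 .130 .0515
```

```text
t 20.95 tcp [0.5867 0.1289 0.0783] tool shift mm [ 1.8  4.3 26.8] turn [-0.008  0.003 -0.005] q [-0.51  0.61  0.33  1.81 -0.27  0.77 -0.19] F [-0.4 -0.  -1.4] w 42.7 40.939775705337524
```

Call:
{"fn": "jog_arm", "kwargs": {
  "steps": "-0.006 0.002 -0.003 1 3 3 34;0 0 0 0 0 9 34;0 0 0 0 0 7 34;0 0 0 0 0 5 34;0 0 0 0 0 2 34;0 0 0 0 0 1 34;0 0 0 0 0 0 34;0 0 0 0 0 0 34"
}}

```text
t: 21.62
tcp_pos: [0.5925, 0.1318, 0.0544]
tool_rot: [0.001, 0.757, 0.654, 0.002]
force: [-0.3, -0.1, -1.4]
gripper_width: 0.5
finger_force: 40.9
```

```bash
python3 to.py .591 .130 .0506; python3 - <<'E'
from h import *
q,e=arm.camera("scene")
cv2.imwrite("pics/g5.png",cv2.resize(q[150:310,220:420][:,:,::-1],None,fx=3,fy=3))
E
```

```text
t 21.62 tcp [0.5925 0.1318 0.0544] tool shift mm [-2.  -1.2  3.8] turn [ 0.003 -0.002 -0.   ] q [-0.5   0.65  0.31  1.81 -0.28  0.72 -0.18] F [-0.3 -0.1 -1.4] w 42.7 40.94218969345093
```

View pics/g5.png

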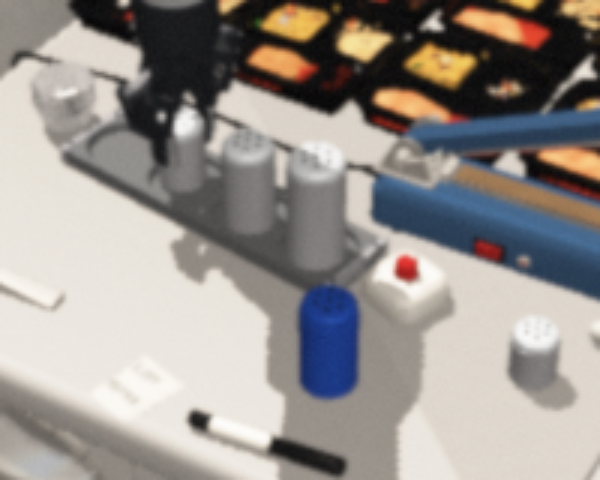

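Shakers a and b stand in their recesses, and c is almost down in the third (about 185,165).

Call:
{"fn": "jog_arm", "kwargs": {
  "steps": "0 0 0 -1 -1 2 34;0 0 0 0 0 2 34;0 0 0 0 0 0 34;0 0 0 0 0 0 34;0 0 0 0 0 0 34;0 0 0 0 0 0 34;0 0 0 0 0 0 34;0 0 0 0 0 0 34"
}}

```text
t: 22.33
tcp_pos: [0.5913, 0.1309, 0.0507]
tool_rot: [0.0, 0.757, 0.654, 0.002]
force: [-2.0, -0.5, 6.0]
gripper_width: 0.5
finger_force: 41.4
```

Call:
{"fn": "jog_arm", "kwargs": {
  "steps": "0 0 0 0 0 0 48;0 0 0 0 0 0 54;0 0 0 0 0 0 66;0 0 0 0 0 0 76;0 0 0 0 0 0 76;0 0 0 0 0 -5 76;0 0 0 0 0 -15 76;0 0 0 0 0 -20 76"
}}

```text
t: 23.0
tcp_pos: [0.5896, 0.1305, 0.0892]
tool_rot: [-0.0, 0.757, 0.654, 0.0]
force: [0.2, 0.3, 0.3]
gripper_width: 0.888
finger_force: 0.0
```

Call:
{"fn": "jog_arm", "kwargs": {
  "steps": "0 0 0 0 0 -25 76;0 0 0 0 0 -25 76;0 0 0 0 0 -25 76;0 0 0 0 0 -25 76;0 0 0 0 0 -10 76;0 0 0 0 0 0 76;0 0 0 0 0 0 76;0 0 0 0 0 0 76"
}}

```text
t: 23.67
tcp_pos: [0.5896, 0.1306, 0.1986]
tool_rot: [-0.0, 0.757, 0.654, 0.001]
force: [-0.3, 0.5, -0.8]
gripper_width: 0.891
finger_force: 0.0
```

```bash
python3 to.py .532 -.2435 .19
```

```text
t 23.67 tcp [0.5896 0.1306 0.1986] tool shift mm [-378.5   -2.6    8.2] turn [ 0.001 -0.001 -0.   ] q [-0.55  0.45  0.38  1.74 -0.2   0.99 -0.24] F [-0.3  0.5 -0.8] w 76.1 0.0
```

Call:
{"fn": "jog_arm", "kwargs": {
  "steps": "0 0 0 -15 0 0 76;0 0 0 -28 0 0 76;0 0 0 -30 0 0 76;0 0 0 -30 0 0 76;0 0 0 -30 0 0 76;0 0 0 -30 0 0 76;0 0 0 -30 0 0 76;0 0 0 -30 0 0 76"
}}

```text
t: 24.33
tcp_pos: [0.5563, -0.0926, 0.1982]
tool_rot: [-0.0, 0.757, 0.653, 0.001]
force: [0.2, -0.0, -0.1]
gripper_width: 0.89
finger_force: 0.0
```

Call:
{"fn": "jog_arm", "kwargs": {
  "steps": "0 0 0 -30 0 0 76;0 0 0 -30 0 0 76;0 0 0 -30 0 0 76;0 0 0 -28 0 0 76;0 0 0 -20 -1 0 76;0 0 0 -12 -1 0 76;0 0 0 -5 0 0 76;0 0 0 0 0 8 76"
}}

```text
t: 25.0
tcp_pos: [0.5336, -0.2448, 0.1917]
tool_rot: [0.001, 0.758, 0.653, 0.002]
force: [1.3, -0.3, 0.5]
gripper_width: 0.89
finger_force: 0.0
```

Call:
{"fn": "jog_arm", "kwargs": {
  "steps": "0 0 0 0 0 15 76;0 0 0 0 0 25 76;0 0 0 0 0 25 76;0 0 0 0 0 25 76;0 0 0 0 0 10 76;0 0 0 0 0 0 76;0 0 0 0 0 0 76;0 0 0 0 0 0 76"
}}

```text
t: 25.67
tcp_pos: [0.5351, -0.2427, 0.0925]
tool_rot: [0.001, 0.757, 0.654, 0.002]
force: [0.9, 1.2, 0.6]
gripper_width: 0.89
finger_force: 0.0
```

```bash
python3 to.py .532 -.2435 .025; python3 - <<'E'
from h import *
q,e=arm.camera("scene")
cv2.imwrite("pics/g6.png",cv2.resize(q[200:360,300:500][:,:,::-1],None,fx=3,fy=3))
E
```

```text
t 25.67 tcp [ 0.5351 -0.2427  0.0925] tool shift mm [-1.3 -3.3 67.5] turn [ 0.005 -0.002  0.   ] q [ 0.06  0.58  0.42  1.85 -0.33  0.78  0.51] F [0.9 1.2 0.6] w 76.0 0.0
```

View pics/g6.png

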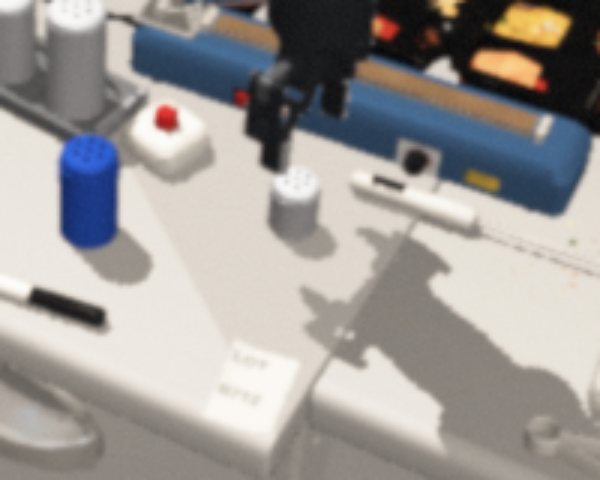

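Shaker d (about 295,205) sits below the open fingers, and the sealer is clear behind. I go down with a smaller opening.

Call:
{"fn": "jog_arm", "kwargs": {
  "steps": "0.003 0 0 -1 -3 10 66;0 0 0 0 0 15 66;0 0 0 0 0 15 66;0 0 0 0 0 12 66;0 0 0 0 0 8 66;0 0 0 0 0 4 66;0 0 0 0 0 2 66;0 0 0 0 0 0 66"
}}

```text
t: 26.38
tcp_pos: [0.531, -0.2434, 0.0252]
tool_rot: [-0.001, 0.757, 0.654, 0.001]
force: [-0.0, 0.9, -0.9]
gripper_width: 0.774
finger_force: 0.0
```

```bash
python3 to.py .532 -.2435 .025
```

```text
t 26.38 tcp [ 0.531  -0.2434  0.0252] tool shift mm [0.  1.  0.2] turn [-0.    -0.002 -0.   ] q [ 0.1   0.68  0.37  1.87 -0.38  0.66  0.56] F [-0.   0.9 -0.9] w 66.1 0.0
```

Call:
{"fn": "jog_arm", "kwargs": {
  "steps": "0 0 0 0 0 0 30;0 0 0 0 0 0 30;0 0 0 0 0 0 30;0 0 0 0 0 0 30;0 0 0 0 0 0 30;0 0 0 0 0 0 30;0 0 0 0 0 0 30;0 0 0 0 0 0 30"
}}

```text
t: 27.05
tcp_pos: [0.5318, -0.2437, 0.0263]
tool_rot: [0.0, 0.757, 0.654, 0.001]
force: [-0.7, -0.1, 5.9]
gripper_width: 0.454
finger_force: 40.3
```

Call:
{"fn": "jog_arm", "kwargs": {
  "steps": "0 0 0 0 0 -5 30;0 0 0 0 0 -15 30;0 0 0 0 0 -25 30;0 0 0 0 0 -30 30;0 0 0 0 0 -30 30;0 0 0 0 0 -30 30;0 0 0 0 0 -25 30;0 0 0 0 0 -10 30"
}}

```text
t: 27.72
tcp_pos: [0.5323, -0.2445, 0.1991]
tool_rot: [0.001, 0.757, 0.654, 0.002]
force: [1.5, -0.6, -0.8]
gripper_width: 0.457
finger_force: 40.4
```

```bash
python3 to.py .602 .207 .19
```

```text
t 27.72 tcp [ 0.5323 -0.2445  0.1991] tool shift mm [456.8   3.1   9.7] turn [ 0.005 -0.001 -0.001] q [ 0.01  0.43  0.49  1.79 -0.24  0.97  0.45] F [ 1.5 -0.6 -0.8] w 39.1 40.424519777297974
```

Call:
{"fn": "jog_arm", "kwargs": {
  "steps": "0.004 0 0 15 0 0 30;0 0 0 28 0 0 30;0 0 0 32 0 0 30;0 0 0 32 0 0 30;0 0 0 32 0 0 30;0 0 0 32 0 0 30;0 0 0 32 0 0 30;0 0 0 32 0 0 30"
}}

```text
t: 28.38
tcp_pos: [0.5642, -0.0095, 0.1947]
tool_rot: [-0.003, 0.757, 0.654, -0.001]
force: [1.8, 0.3, -0.8]
gripper_width: 0.457
finger_force: 40.4
```

Call:
{"fn": "jog_arm", "kwargs": {
  "steps": "0 0 0 32 0 0 30;0 0 0 32 0 0 30;0 0 0 32 0 0 30;0 0 0 32 1 0 30;0 0 0 32 1 0 30;0 0 0 30 1 0 30;0 0 0 20 0 0 30;0 0 0 10 0 0 30"
}}

```text
t: 29.05
tcp_pos: [0.5988, 0.2106, 0.1946]
tool_rot: [-0.003, 0.755, 0.656, -0.001]
force: [-0.1, 0.4, -1.4]
gripper_width: 0.454
finger_force: 40.4
```

Call:
{"fn": "jog_arm", "kwargs": {
  "steps": "0 0 0 0 0 0 30;0 0 0 0 0 15 30;0 0 0 0 0 25 30;0 0 0 0 0 25 30;0 0 0 0 0 25 30;0 0 0 0 0 20 30;0 0 0 0 0 10 30;0 0 0 0 0 0 30"
}}

```text
t: 29.72
tcp_pos: [0.5975, 0.2033, 0.0734]
tool_rot: [-0.003, 0.758, 0.653, -0.004]
force: [0.1, 0.2, 0.1]
gripper_width: 0.458
finger_force: 40.4
```

```bash
python3 to.py .602 .207 .036; python3 - <<'E'
from h import *
q,e=arm.camera("scene")
cv2.imwrite("pics/g7.png",cv2.resize(q[150:310,200:400][:,:,::-1],None,fx=3,fy=3))
E
```

```text
t 29.72 tcp [0.5975 0.2033 0.0734] tool shift mm [ 4.4  4.2 37.3] turn [-0.009  0.002 -0.003] q [-0.6   0.66  0.32  1.73 -0.27  0.8  -0.3 ] F [0.1 0.2 0.1] w 39.1 40.432754158973694
```

View pics/g7.png

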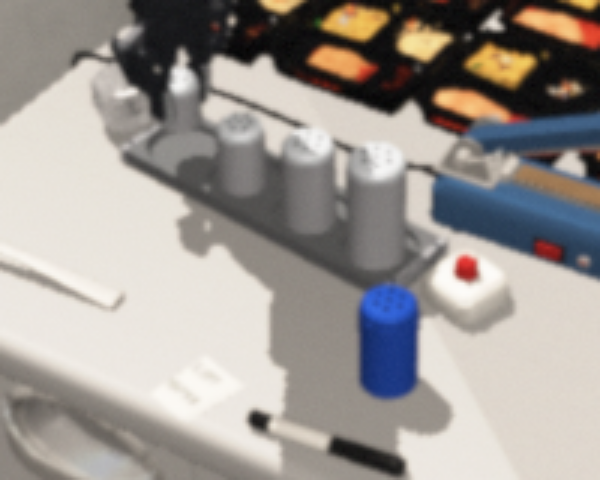

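a, b and c stand in order. d hangs over the last recess (about 182,100), and the cups at (122,105) are untouched.

Call:
{"fn": "jog_arm", "kwargs": {
  "steps": "-0.007 0.002 -0.002 3 3 5 30;0 0 0 0 0 10 30;0 0 0 0 0 9 30;0 0 0 0 0 6 30;0 0 0 0 0 3 30;0 0 0 0 0 1 30;0 0 0 0 0 0 30;0 0 0 0 0 0 30"
}}

```text
t: 30.43
tcp_pos: [0.6033, 0.209, 0.0424]
tool_rot: [-0.0, 0.756, 0.654, 0.003]
force: [1.1, -0.1, -0.6]
gripper_width: 0.45
finger_force: 40.4
```

```bash
python3 to.py .602 .207 .034
```

```text
t 30.43 tcp [0.6033 0.209  0.0424] tool shift mm [-2.2 -1.   8.4] turn [ 0.003 -0.004  0.002] q [-0.59  0.71  0.3   1.73 -0.29  0.74 -0.29] F [ 1.1 -0.1 -0.6] w 38.4 40.43386101722717
```

Call:
{"fn": "jog_arm", "kwargs": {
  "steps": "0 0 0 -1 -1 3 30;0 0 0 0 0 3 30;0 0 0 0 0 1.5 30;0 0 0 0 0 0.7 30;0 0 0 0 0 0 30;0 0 0 0 0 0 30;0 0 0 0 0 0 30;0 0 0 0 0 0 30"
}}

```text
t: 31.1
tcp_pos: [0.6019, 0.2082, 0.0344]
tool_rot: [-0.0, 0.756, 0.654, 0.002]
force: [-2.3, -1.3, 5.3]
gripper_width: 0.456
finger_force: 40.9
```

Touching down at the expected height, so I release and lift.

Call:
{"fn": "jog_arm", "kwargs": {
  "steps": "0 0 0 0 0 0 44;0 0 0 0 0 0 50;0 0 0 0 0 0 62;0 0 0 0 0 0 70;0 0 0 0 0 0 70;0 0 0 0 0 -5 70;0 0 0 0 0 -15 70;0 0 0 0 0 -20 70"
}}

```text
t: 31.77
tcp_pos: [0.6007, 0.2076, 0.0738]
tool_rot: [-0.001, 0.756, 0.654, 0.001]
force: [0.8, -0.1, 0.3]
gripper_width: 0.825
finger_force: 0.0
```

Call:
{"fn": "jog_arm", "kwargs": {
  "steps": "0 0 0 0 0 -25 70;0 0 0 0 0 -25 70;0 0 0 0 0 -25 70;0 0 0 0 0 -25 70;0 0 0 0 0 -20 70;0 0 0 0 0 -10 70;0 0 0 0 0 0 70;0 0 0 0 0 0 70"
}}

```text
t: 32.43
tcp_pos: [0.6015, 0.2077, 0.2047]
tool_rot: [-0.0, 0.756, 0.654, 0.003]
force: [0.0, -0.3, -0.2]
gripper_width: 0.819
finger_force: 0.0
```

Call:
{"fn": "jog_arm", "kwargs": {
  "steps": "0 0 0 15 -15 0 70;0 0 0 25 -25 0 70;0 0 0 25 -25 0 70;0 0 0 25 -25 0 70;0 0 0 20 -20 0 70;0 0 0 10 -10 0 70;0 0 0 0 0 0 70;0 0 0 0 0 0 70"
}}

```text
t: 33.1
tcp_pos: [0.4985, 0.3438, 0.2024]
tool_rot: [-0.0, 0.755, 0.655, 0.001]
force: [-0.7, -0.7, 0.1]
gripper_width: 0.819
finger_force: 0.0
```

```bash
python3 - <<'E'
from h import *
q,e=arm.camera("scene");p,d=arm.camera("top")
cv2.imwrite("pics/g8.png",cv2.resize(np.hstack([q[150:310,200:400],p[160:320,150:370]])[:,:,::-1],None,fx=1.9,fy=1.9))
for n in("shaker_a","timer","cups"):
    for r in arm.cut_out(n,"top"):
        if r["p"]<.3: continue
        P,u,v=world("top",d,r["pixels"]);zt=np.percentile(P[:,2],97);T=P[P[:,2]>zt-.006]
        print(n,round(r["p"],2),((T.min(0)+T.max(0))/2).round(3),zt.round(3))
E
```

```text
shaker_a 0.97 [ 0.568 -0.021  0.112] 0.115
shaker_a 0.91 [0.577 0.052 0.095] 0.097
shaker_a 0.82 [0.601 0.208 0.059] 0.061
shaker_a 0.78 [0.59  0.132 0.077] 0.079
shaker_a 0.73 [ 0.444 -0.104  0.087] 0.088
timer 0.78 [ 0.563 -0.111  0.041] 0.043
cups 0.97 [0.622 0.29  0.048] 0.049
```

View pics/g8.png

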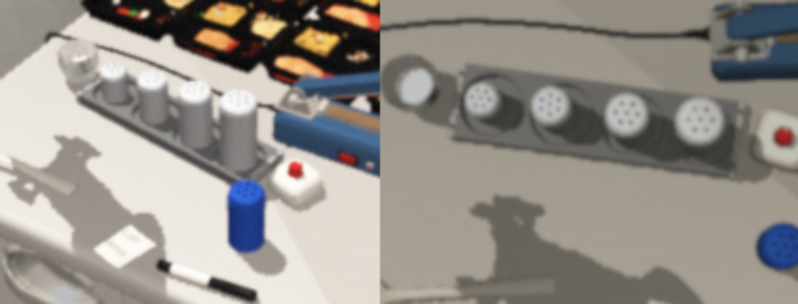

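All four stand in their recesses, stepping down from the timer to the cups. Their tops measure at seated height (about 112, 95, 77 and 59 mm), and the timer and cups are where they were.

```bash
python3 -c "
from plant import arm
print(arm.sign_off())"
```

```text
the job is handed in; nothing more can be done
None
```

The job is handed in: all four steel shakers stand upright in their recesses, tallest at the timer's end and shortest at the foil cups' end, with the timer and cups still in place, in about 33 s of the 102 s allowed.

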